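Clamp a power module in the board vice

TASK

Take the taller of the two power modules out of the rack and stand it upright on its long bottom edge between the open jaws of the board vice, fully down on the vice floor and about centred along the jaws (either face towards the lever). Then flip the vice's cam lever all the way over and down, so that the sliding jaw locks the module, and let go. Leave the other module and everything else on the bench where it is.

Things in the scene. Friction and masses are not known exactly. Their poses are not given: they have to be found in the camera images.
- vice: board vice fixed to the bench, grey base 170 x 70 x 12 mm. Origin on the bench under the middle of the open slot; x points across the jaws towards the cam lever (roughly the room's +y), y along the jaws. Aluminium jaws 80 mm long, tops 45 mm above the bench: fixed jaw's face at x = -9 mm, sliding jaw opposite, ending at x = 41 mm. Base from x = -70 to 105 mm
- slot (a point): middle of the open slot on the vice floor (top of the base, 12 mm above the bench), axes as the vice's. With the lever upright the slot is 18 mm wide in x, a little less (down to about 15.8 mm) if the lever already leans; with nothing in it, it would close to 8 mm when the lever is fully down
- pad: black rubber pad 5 x 76 x 26 mm on the face of the sliding jaw, sprung (about 4 N per mm); origin at the centre of its face towards the slot. The lever moves it 7 mm per rad, 10 mm in all, towards the fixed jaw (-x of the vice)
- lever_pivot (a point): cam lever's hinge, 68 mm from the slot along the vice's x, 40 mm above the bench; the hinge axis lies along the vice's y; axes as the vice's
- lever_grip (a point): middle of the lever's black grip (18 mm thick in the swing direction, 22 mm wide, 42 mm long), 62 mm from the hinge; the lever ends 85 mm from the hinge. Its z points out along the lever, its x is the way the lever moves on locking
- lever (a joint): angle of the cam lever in rad: 0 = upright (jaw open), grows as it tips away from the jaws (+x of the vice) and down; 1.4 = stop, nearly level (jaw locked). It starts at 0 to 0.3, stays where it is left and needs about 3 to 5 N at the grip
- module: the taller power module: aluminium plate 10 mm thick (x), 100 mm wide (y), 115 mm tall (z), about 0.3 kg; circuit board and components on its +x face from 38 to 79 mm above the bottom edge, standing out up to 26 mm from mid-plate; the top 36 mm is bare plate. Origin: centre of the bottom edge. Starts upright in a rack slot
- short_module: the other power module, not wanted: the same make-up, 80 mm wide, 80 mm tall, origin at the centre of its bottom edge; stands in the other rack slot
- rack: grey rack fixed to the bench, 150 x 90 mm, with two slots 70 mm apart at x = -35 and +35 mm; slot floor 8 mm and slot walls up to 34 mm above the bench, slots 14 mm wide, open at the ends; origin on the bench at its centre, x across the slots, y along them
- remote: grey remote control 165 x 46 x 18 mm, bystander
- meter: dark grey multimeter lying flat, 150 x 75 x 34 mm, bystander
- screwdriver: black-handled screwdriver 170 mm long, bystander
- spool: small grey flanged spool, 54 mm wide, 42 mm high, bystander
- screw_tray: shallow white two-part tray 100 x 70 x 22 mm, bystander
- brush: wooden cleaning brush 160 mm long, bystander
- spray: bare metal spray can, 52 mm wide, 150 mm high, bystander

How it is judged:
By the outcome, as a careful person would: the job done as asked, in the order asked, and still so for the second after the job is handed in, with the robot touching nothing.
It also fails if it takes over 51 s, if anything falls off the work surface, if the arm or the gripper's body presses on something with over 40 N, if the wrist force passes 120 N, or if a joint passes its speed limit or range.

ROBOT

A 6-joint arm with a two-finger parallel gripper is mounted at the origin on the work surface. World frame = base frame: x ahead of the robot, y to its left, z up, the work surface at z = 0. Lengths are in m, angles in degrees, forces in N, time in s.
With the tool pointing down it reaches from about 0.4 to 0.825 m from the base axis. Payload 7 kg.
Tool frame: the origin (TCP) lies midway between the tips of the shut fingers; the grasp point (between the pads) lies 19 mm behind it (r.grasp_offset is the distance from the TCP to the grasp point, in m); z points along the fingers, x is the direction in which the jaws open and shut, and the axes are right-handed (so a half turn about z gives the same grasp; the last joint's range is limited). The gripper opens to 88 mm and grips with 3 to 60 N. Pads are 19 mm wide; open, the fingers measure 130 mm over their backs; the gripper's body (78 mm by 193 mm) begins 47 mm behind the grasp point.
Start: joints at [85.434, 20.546, 0.682, 0, -70.136, -16.507], TCP at [0.243, 0.63, 0.227] pointing down, gripper open.
Joint ranges: [-176.03, 176.03], [-82.01, 121.73], [-58.28, 71.71], [-173.87, 95.51], [-174.79, -0.11], [-173.66, 173.66]. Speed limits (degrees/s): [136.94, 136.94, 172.46, 180, 180, 180].

INTERFACE

Orientations are given as [roll, pitch, yaw] about the fixed x, y, z axes, in that order (R = Rz(yaw) Ry(pitch) Rx(roll)).
In Python, from plant import r gives the robot as it stands.
- The arm moves only by the tool step_arm, never from a script. Its argument "deltas" is a list of rows, each a list of 7 numbers: the turn, a rotation vector about the tool's x, y, z in rad, then the shift along the tool's x, y, z in mm, then the opening, from -1 (shut) to 1 (fully open), so that 0 is half open. In form: [[ax, ay, az, x, y, z, grip], ...]. A call has 1 to 10 rows; each row shifts and turns the pose as measured when the row begins, along the tool's axes as they then stand; what a row does not reach is not made up. A row lasts 1/10 s, in which the tool goes at most 50 mm and 8.59 degrees, less where a joint would pass 70% of its speed; a pose out of reach is approached as far as the arm can. A call with a gripper value outside its range is refused whole. The fingers move at their own pace and stop on an object; "squeeze" is the grip in N (left out, the last holds). Time passes only in rows, so rows that do not move let the fingers close. It gives the time, the measured TCP pose, the force and the opening at its end, in the units of the state.
- r.get_state(): the state, without advancing time (a new reading comes with each control period).
- r.capture(name): name is "scene" or "top"; returns the picture (384x512x3 uint8, red, green, blue); there is no depth.
- r.camera_info(name): a dict with "vertical_fov" (degrees; the focal length in pixels is half the picture's height over the tangent of half this angle, whatever the lens; pixels are square), "cx", "cy" (the principal point, pixels), "view" (4x4, takes a point from world to camera coordinates). Camera axes: x right, y down, z forward; pixel columns grow to the right and rows downward; lengths in m; the calibration is good to about 2 mm. A picture is of the moment at which its call begins. camera_info takes no time and is no camera call.
- r.close_job(): hands the job in, once; it reports no verdict.
The state is a dict: "time_s": time; "joints": joint angles; "qd": joint speeds; "joint_torque": joint torques, N m; "tcp_pos": TCP position; "eef_rot": TCP orientation; "contact_force": force on the tool from outside, world axes, zero at the start; "moment": the same for the moment, N m; "gripper_width": finger opening in m.
Only numpy, scipy, OpenCV 4.12 (cv2) and the standard library are available. Lean on these libraries where they do the work, as an engineer would, in place of code of your own. Each camera call takes 0.05 s, during which the arm holds its last target.

## Working session

There is one attempt and no reset: what is moved stays moved. The work goes in short steps, Python scripts to look and compute and a tool call to move; the robot and the scene stay as the last step left them, time stands still between calls to the robot, and variables do not carry over. Pictures are saved under pics/ and viewed, and the job is handed in when it is done.

Besides the shell and the picture viewer there is one more tool, called after ">>>" as name(argument=value, ...), one argument or row to a line, values as JSON. step_arm: Moves the arm, as the interface text tells. Its arguments: {"type":"object","properties":{"deltas":{"type":"array","items":{"type":"array","items":{"type":"number"}}},"squeeze":{"type":"number"}},"required":["deltas"]}

```bash
ls; mkdir -p pics
python3 - <<'E'
from plant import r
import cv2
print(r.get_state(), r.grasp_offset)
for n in("scene","top"):
    cv2.imwrite(f"pics/{n}0.png",cv2.cvtColor(r.capture(n),cv2.COLOR_RGB2BGR)); print(n,r.camera_info(n))
E
```

```text
pics
{'time_s': 0.0, 'joints': array([ 8.54343352e+01,  2.05899945e+01,  6.31910603e-01, -1.93845955e-02,
       -7.01362361e+01, -1.65085453e+01]), 'qd': array([ 0.0144254 ,  0.05244024, -0.04303208,  0.05746818, -0.04432364,
        0.09850287]), 'joint_torque': array([ 6.01464103e-05, -5.82714379e+01,  2.93054491e+01,  6.99716941e+00,
        6.95739698e-03, -1.40613656e-04]), 'tcp_pos': array([0.2425484 , 0.62937242, 0.22562712]), 'eef_rot': array([-1.79990667e+02, -9.56102840e-02, -1.11080820e+02]), 'contact_force': array([0.49950063, 0.179827  , 0.27038496]), 'moment': array([-0.03913753,  0.02424124,  0.02318391]), 'gripper_width': 0.08779135681836092} 0.0188
scene {'vertical_fov': 47.75824549401707, 'cx': 253.87760013298288, 'cy': 189.91501571336835, 'view': array([[-0.72661488,  0.68665798,  0.02305714,  0.43096287],
       [ 0.40454307,  0.45472679, -0.7934535 , -0.17167482],
       [-0.55531587, -0.56720751, -0.60819398,  1.71093548],
       [ 0.        ,  0.        ,  0.        ,  1.        ]])}
top {'vertical_fov': 57.62661196326538, 'cx': 256.73561243087204, 'cy': 191.97254094333866, 'view': array([[-0.02882881, -0.99940595, -0.01888485,  0.00143757],
       [-0.98747811,  0.03140604, -0.15459833,  0.59567597],
       [ 0.15509959,  0.01419149, -0.9877969 ,  0.96225924],
       [ 0.        ,  0.        ,  0.        ,  1.        ]])}
```

View pics/scene0.png

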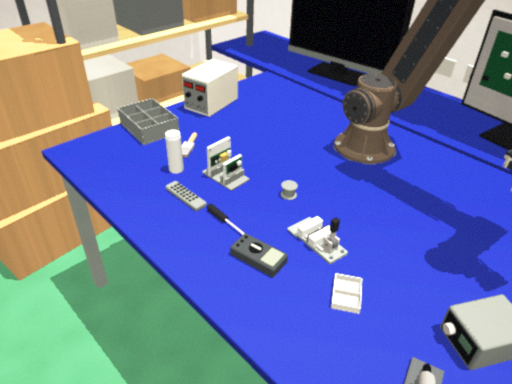

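View pics/top0.png

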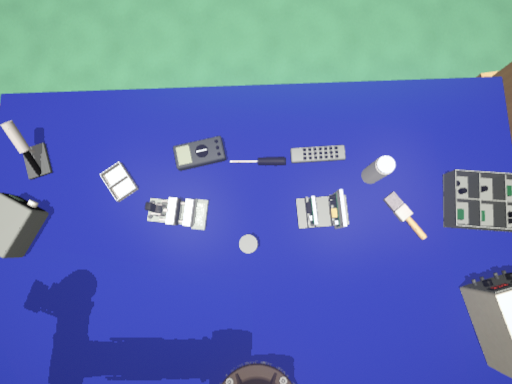

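```bash
cat > h.py <<'E'
import numpy as np, cv2
from plant import r
def cam(n):
    c=r.camera_info(n); f=192/np.tan(np.radians(c['vertical_fov']/2)); return f,c['cx'],c['cy'],np.array(c['view'])
def ray(n,u,v):
    f,cx,cy,V=cam(n); d=V[:3,:3].T@np.array([(u-cx)/f,(v-cy)/f,1]); o=-V[:3,:3].T@V[:3,3]; return o,d
def onz(n,u,v,z):
    o,d=ray(n,u,v); return o+d*(z-o[2])/d[2]
def proj(n,p):
    f,cx,cy,V=cam(n); q=V[:3,:3]@np.asarray(p)+V[:3,3]; return np.array([cx+f*q[0]/q[2],cy+f*q[1]/q[2]])
def crop(src,x0,y0,x1,y1,k,out):
    im=cv2.imread(src)[y0:y1,x0:x1]; cv2.imwrite(out,cv2.resize(im,None,fx=k,fy=k,interpolation=cv2.INTER_CUBIC))
def snap(n,name):
    cv2.imwrite(f"pics/{name}.png",cv2.cvtColor(r.capture(n),cv2.COLOR_RGB2BGR))
E
python3 - <<'E'
from h import *
crop("pics/top0.png",285,180,365,240,10,"pics/t_rack.png")
crop("pics/top0.png",140,185,220,240,10,"pics/t_vice.png")
crop("pics/scene0.png",195,130,255,190,10,"pics/s_rack.png")
crop("pics/scene0.png",280,210,355,266,10,"pics/s_vice.png")
E
```

```text
(no output)
```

View pics/t_rack.png

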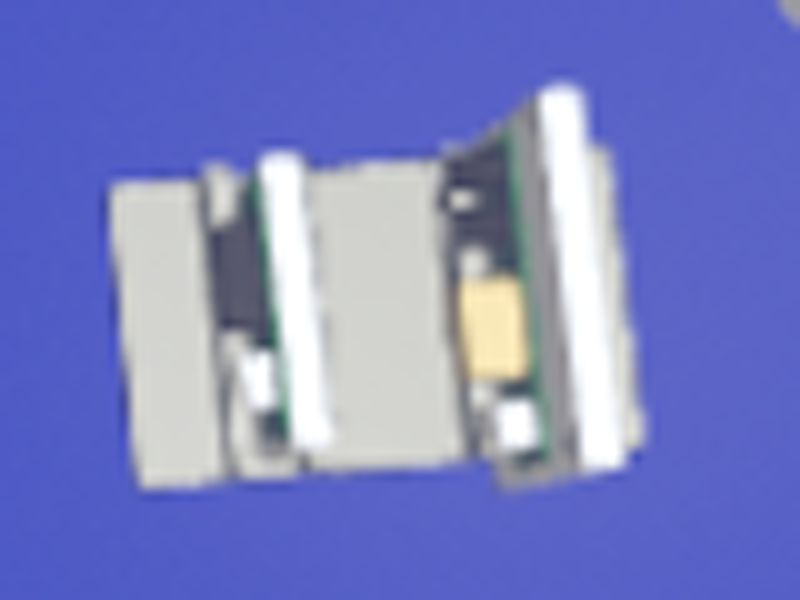

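View pics/t_vice.png

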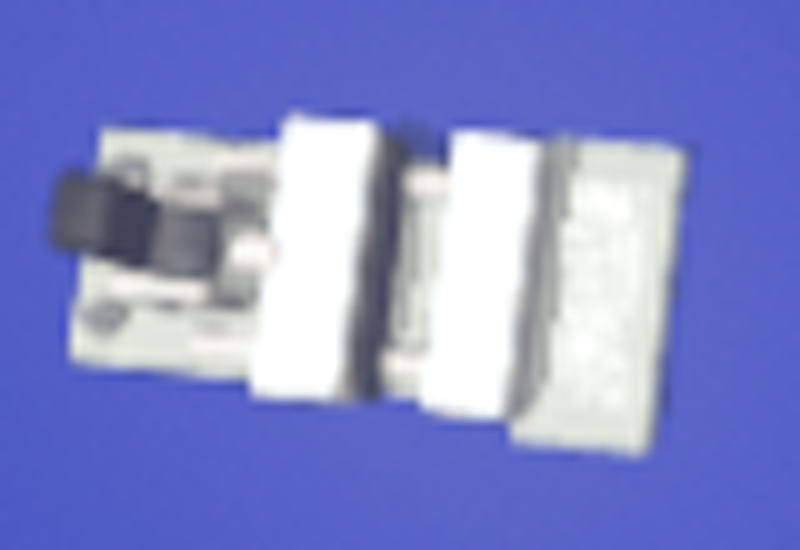

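View pics/s_rack.png

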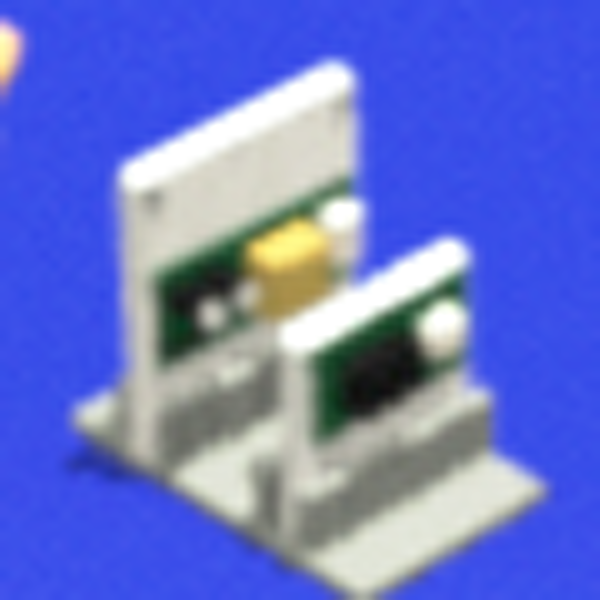

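View pics/s_vice.png

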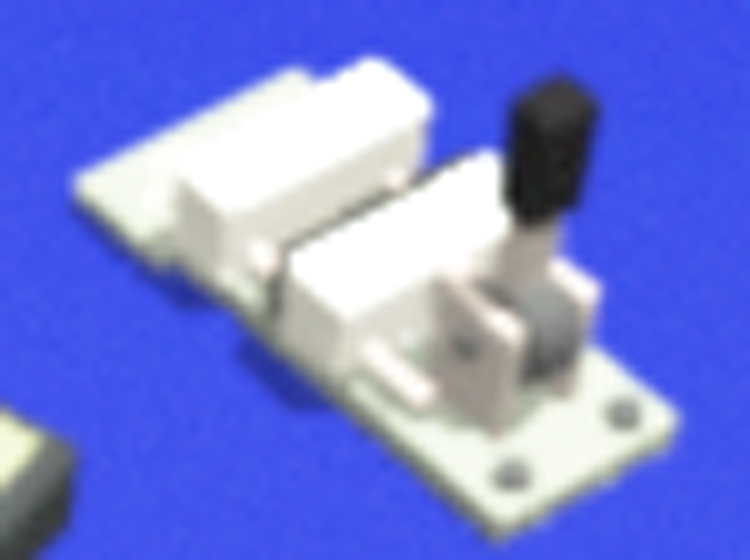

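Run:
```python
from h import *
im=cv2.imread("pics/top0.png")
def fits(x0,y0,x1,y1,th,z,minA=30):
    k=8
    c=cv2.resize(im[y0:y1,x0:x1],None,fx=k,fy=k,interpolation=cv2.INTER_CUBIC)
    m=(c.min(axis=2)>th).astype(np.uint8)
    cs,_=cv2.findContours(m,0,2)
    for q in cs:
        if cv2.contourArea(q)<minA*k*k: continue
        pts=q.reshape(-1,2)
        W=np.array([onz("top",x0+(p[0]+.5)/k-.5,y0+(p[1]+.5)/k-.5,z)[:2]*1000 for p in pts]).astype(np.float32)
        (c0,s,a)=cv2.minAreaRect(W); 
        print(th,z,"c",np.round(c0,1),"size",np.round(s,1),"ang",round(a,1), "pxc",pts.mean(0)/k+[x0,y0])
for th in(200,225,240):
    print("rack tall");fits(285,180,365,240,th,.123)
    print("rack short");fits(285,180,365,240,th,.088,20)
    print("vice");fits(140,185,220,240,th,.045)
```

```text
rack tall
200 0.123 c [ 524.3 -133.1] size [78.1 20.8] ang 2.9 pxc [302.00904605 213.49095395]
200 0.123 c [ 529.6 -184. ] size [82.1 44.6] ang 1.7 pxc [320.90366972 210.06077982]
200 0.123 c [ 535.7 -244.9] size [100.1  15.6] ang 3.3 pxc [344.1121134  207.94974227]
rack short
200 0.088 c [ 506.3 -159.8] size [11.4 35.1] ang 87.9 pxc [310.03276699 220.62014563]
200 0.088 c [ 527.5 -137. ] size [81.  21.6] ang 2.9 pxc [302.00904605 213.49095395]
200 0.088 c [ 533.1 -189.9] size [85.2 46.3] ang 1.7 pxc [320.90366972 210.06077982]
200 0.088 c [ 539.4 -253.1] size [103.9  16.2] ang 3.3 pxc [344.1121134  207.94974227]
vice
200 0.045 c [536.9 148.8] size [36.6 86.5] ang 79.9 pxc [199.97860963 216.92580214]
200 0.045 c [544.4 189.4] size [36.1 80.9] ang 82.7 pxc [186.35274869 212.22054974]
200 0.045 c [553.5 258.9] size [78.8 80.8] ang 82.5 pxc [162.92275641 209.48942308]
rack tall
225 0.123 c [ 530.9 -168. ] size [76.8 10.1] ang 4.6 pxc [314.92434211 210.66940789]
225 0.123 c [ 535.4 -243.8] size [98.7 11.3] ang 3.1 pxc [343.54381443 208.58505155]
rack short
225 0.088 c [ 534.4 -173.2] size [79.7 10.5] ang 4.6 pxc [314.92434211 210.66940789]
225 0.088 c [ 539.  -251.9] size [102.4  11.8] ang 3.1 pxc [343.54381443 208.58505155]
vice
225 0.045 c [534.  148.1] size [27.9 73.3] ang 83.6 pxc [201.1875     215.77905702]Traceback (most recent call last):
  File "<stdin>", line 17, in <module>
  File "<stdin>", line 11, in fits
  File "h.py", line 8, in onz
    o,d=ray(n,u,v); return o+d*(z-o[2])/d[2]
        ~~~^^^^^^^
  File "h.py", line 6, in ray
    f,cx,cy,V=cam(n); d=V[:3,:3].T@np.array([(u-cx)/f,(v-cy)/f,1]); o=-V[:3,:3].T@V[:3,3]; return o,d
              ~~~^^^
  File "h.py", line 4, in cam
    c=r.camera_info(n); f=192/np.tan(np.radians(c['vertical_fov']/2)); return f,c['cx'],c['cy'],np.array(c['view'])
ValueError: time passes only in moves, steps and waits
```

```bash
python3 - <<'E'
import re
s=open("h.py").read()
a=s.index("def cam"); b=s.index("def ray")
s=s[:a]+'''import functools
@functools.lru_cache(None)
def cam(n):
    c=C[n]; f=192/np.tan(np.radians(c['vertical_fov']/2)); return f,c['cx'],c['cy'],np.array(c['view'])
from numpy import array
C={"scene":{'vertical_fov': 47.75824549401707, 'cx': 253.87760013298288, 'cy': 189.91501571336835, 'view': array([[-0.72661488,  0.68665798,  0.02305714,  0.43096287],
       [ 0.40454307,  0.45472679, -0.7934535 , -0.17167482],
       [-0.55531587, -0.56720751, -0.60819398,  1.71093548],
       [ 0.        ,  0.        ,  0.        ,  1.        ]])},
"top":{'vertical_fov': 57.62661196326538, 'cx': 256.73561243087204, 'cy': 191.97254094333866, 'view': array([[-0.02882881, -0.99940595, -0.01888485,  0.00143757],
       [-0.98747811,  0.03140604, -0.15459833,  0.59567597],
       [ 0.15509959,  0.01419149, -0.9877969 ,  0.96225924],
       [ 0.        ,  0.        ,  0.        ,  1.        ]])}}
'''+s[b:]+'''
def fits(im,n,x0,y0,x1,y1,th,z,minA=30,k=8):
    c=cv2.resize(im[y0:y1,x0:x1],None,fx=k,fy=k,interpolation=cv2.INTER_CUBIC)
    m=(c.min(axis=2)>th).astype(np.uint8)
    cs,_=cv2.findContours(m,0,2)
    for q in cs:
        if cv2.contourArea(q)<minA*k*k: continue
        pts=q.reshape(-1,2)
        W=np.array([onz(n,x0+(p[0]+.5)/k-.5,y0+(p[1]+.5)/k-.5,z)[:2]*1000 for p in pts]).astype(np.float32)
        (c0,s,a)=cv2.minAreaRect(W)
        print(n,th,z,"c",np.round(c0,1),"size",np.round(s,1),"ang",round(a,1),"corners",np.round(cv2.boxPoints((c0,s,a))).tolist(),"pxc",np.round(pts.mean(0)/k+[x0,y0]))
'''
open("h.py","w").write(s)
E
python3 - <<'E'
from h import *
t=cv2.imread("pics/top0.png");s=cv2.imread("pics/scene0.png")
for th in(232,240,248):
    fits(t,"top",140,185,220,240,th,.045)
    fits(t,"top",285,180,365,240,th,.123)
for th in(215,230,240):
    fits(s,"scene",280,210,355,266,th,.045,10)
    fits(s,"scene",195,130,255,190,th,.123,10)
# grey stats
print(t[211,180],t[211,170],t[211,190],t[224,213],t[216,201])
E
```

```text
top 232 0.045 c [537.  149.3] size [23.8 65.4] ang 84.1 corners [[503.0, 141.0], [568.0, 134.0], [571.0, 158.0], [506.0, 164.0]] pxc [200. 214.]
top 232 0.045 c [544.5 188.7] size [32.2 79. ] ang 81.8 corners [[503.0, 178.0], [581.0, 167.0], [586.0, 199.0], [508.0, 210.0]] pxc [187. 212.]
top 232 0.045 c [551.4 242.4] size [42.9 79.2] ang 82.4 corners [[509.0, 226.0], [588.0, 216.0], [593.0, 258.0], [515.0, 269.0]] pxc [169. 212.]
top 232 0.123 c [ 531.  -167.9] size [75.7  9.4] ang 4.3 corners [[493.0, -166.0], [494.0, -175.0], [569.0, -170.0], [568.0, -160.0]] pxc [315. 210.]
top 232 0.123 c [ 535.4 -243.5] size [98.2 10.3] ang 3.1 corners [[486.0, -241.0], [487.0, -251.0], [585.0, -246.0], [584.0, -236.0]] pxc [343. 207.]
top 240 0.045 c [538.5 149.3] size [21.3 59.4] ang 82.9 corners [[508.0, 142.0], [567.0, 135.0], [569.0, 156.0], [510.0, 164.0]] pxc [200. 213.]
top 240 0.045 c [544.1 185.2] size [26.5 77.8] ang 79.5 corners [[503.0, 179.0], [580.0, 165.0], [585.0, 191.0], [508.0, 205.0]] pxc [187. 213.]
top 240 0.045 c [551.  238.8] size [34.9 78.5] ang 82.5 corners [[510.0, 22
[... 3310 characters left out ...]
1.0, 331.0]] pxc [337. 254.]
scene 240 0.045 c [552.4 238.6] size [32.7 79.4] ang 83.0 corners [[511.0, 227.0], [590.0, 217.0], [594.0, 250.0], [515.0, 260.0]] pxc [320. 234.]
scene 240 0.045 c [554.  181.9] size [ 35.6 102.1] ang 82.7 corners [[501.0, 171.0], [602.0, 158.0], [607.0, 193.0], [506.0, 206.0]] pxc [307. 225.]
scene 240 0.123 c [ 568.8 -132.4] size [78.2 13.5] ang 3.4 corners [[529.0, -128.0], [530.0, -141.0], [608.0, -137.0], [608.0, -123.0]] pxc [232. 160.]
scene 240 0.123 c [ 535.6 -241.3] size [100.3  13.3] ang 3.6 corners [[485.0, -238.0], [486.0, -251.0], [586.0, -245.0], [585.0, -232.0]] pxc [218. 143.]
[169 171 167] [255 255 255] [255 255 255] [199 100  90] [242 247 243]
```

Run:
```python
from h import *
ims={n:cv2.GaussianBlur(cv2.imread(f"pics/{n}0.png"),(0,0),0.5).astype(np.float32) for n in("top","scene")}
th=np.radians(7.4); ex=np.array([np.sin(th),np.cos(th),0]); ey=np.array([-np.cos(th),np.sin(th),0])
O=np.array([.5485,.2075,0])
def samp(n,P):
    uv=np.array([proj(n,p) for p in P]).astype(np.float32)
    return cv2.remap(ims[n],uv[:,:1],uv[:,1:],cv2.INTER_LINEAR)[:,0]
for n in("top","scene"):
  print(n)
  for x in np.arange(-44,56,2):
    row=[]
    for ys in((-30,-20),(-8,8),(20,30)):
        a=samp(n,[O+ex*x/1e3+ey*y/1e3+np.array([0,0,.045]) for y in np.linspace(*ys,8)]).mean(0)
        row.append(int(a.mean()))
    print(x,row,end="; ")
  print()
  for y in np.arange(-52,53,2):
    row=[]
    for xs in((-26,-14),(22,36)):
        a=samp(n,[O+ex*x/1e3+ey*y/1e3+np.array([0,0,.045]) for x in np.linspace(*xs,8)]).mean(0)
        row.append(int(a[2]))
    print(y,row,end="; ")
  print()
```

```text
top
-44 [171, 173, 173]; -42 [159, 162, 162]; -40 [152, 153, 152]; -38 [167, 167, 171]; -36 [200, 199, 202]; -34 [236, 233, 238]; -32 [251, 250, 250]; -30 [254, 254, 254]; -28 [255, 255, 255]; -26 [255, 255, 255]; -24 [255, 255, 255]; -22 [255, 255, 255]; -20 [254, 255, 255]; -18 [254, 254, 254]; -16 [254, 254, 254]; -14 [250, 252, 251]; -12 [239, 244, 239]; -10 [211, 229, 225]; -8 [202, 218, 220]; -6 [199, 203, 215]; -4 [194, 183, 204]; -2 [181, 167, 185]; 0 [157, 141, 151]; 2 [126, 107, 116]; 4 [100, 91, 94]; 6 [97, 93, 93]; 8 [107, 106, 104]; 10 [134, 132, 129]; 12 [177, 177, 177]; 14 [221, 221, 220]; 16 [246, 247, 249]; 18 [253, 253, 254]; 20 [254, 254, 255]; 22 [255, 255, 255]; 24 [255, 255, 255]; 26 [255, 255, 255]; 28 [255, 255, 255]; 30 [255, 254, 255]; 32 [254, 253, 254]; 34 [254, 251, 254]; 36 [250, 242, 252]; 38 [237, 232, 243]; 40 [216, 214, 233]; 42 [205, 207, 227]; 44 [201, 203, 223]; 46 [197, 196, 218]; 48 [196, 183, 214]; 50 [195, 157, 211]; 52 [195, 131, 211]; 54 [198, 110, 213]; 
-52 [92, 90]; -50 [92, 90]; -48 [92, 90]; -46 [92, 90]; -44 [94, 92]; -42 [102, 99]; -4
[... 1827 characters left out ...]
[230, 233]; -38 [245, 247]; -36 [252, 253]; -34 [254, 254]; -32 [254, 254]; -30 [255, 254]; -28 [255, 255]; -26 [254, 255]; -24 [255, 254]; -22 [255, 254]; -20 [255, 255]; -18 [254, 255]; -16 [255, 254]; -14 [255, 254]; -12 [254, 254]; -10 [255, 254]; -8 [255, 254]; -6 [255, 254]; -4 [254, 255]; -2 [255, 254]; 0 [255, 254]; 2 [255, 255]; 4 [254, 255]; 6 [255, 254]; 8 [255, 254]; 10 [255, 255]; 12 [254, 255]; 14 [255, 254]; 16 [254, 254]; 18 [254, 255]; 20 [254, 254]; 22 [255, 254]; 24 [254, 254]; 26 [254, 248]; 28 [254, 235]; 30 [255, 210]; 32 [254, 178]; 34 [254, 145]; 36 [254, 115]; 38 [252, 88]; 40 [242, 63]; 42 [217, 47]; 44 [173, 37]; 46 [124, 33]; 48 [88, 32]; 50 [70, 32]; 52 [64, 33];
```

>>> step_arm(
  deltas=[
    [0,0,-0.142,0,0,0,0],
    [0,0,-0.142,0,0,0,0],
    [0,0,-0.142,0,0,0,0],
  ],
)

```text
time_s: 0.4
tcp_pos: [0.2423, 0.6286, 0.224]
eef_rot: [179.9, -0.2, -86.0]
contact_force: [0.7, 0.5, -0.5]
gripper_width: 0.0693
```

>>> step_arm(
  deltas=[
    [0,0,0,30,-8,0,0],
    [0,0,0,40,-11,-1,0],
    [0,0,0,40,-11,-1,0],
    [0,0,0,40,-11,-1,0],
    [0,0,0,40,-11,-1,0],
    [0,0,0,40,-11,-1,0],
    [0,0,0,40,-11,-1,0],
    [0,0,0,40,-11,-1,0],
    [0,0,0,40,-11,-1,0],
    [0,0,0,40,-11,-1,0],
  ],
)

```text
time_s: 1.4
tcp_pos: [0.3793, 0.2354, 0.2304]
eef_rot: [179.7, -0.7, -85.3]
contact_force: [0.5, 1.0, -0.2]
gripper_width: 0.044
```

```bash
python3 -c "
from plant import r
print(r.get_state())"
```

```text
{'time_s': 1.4, 'joints': array([ 57.45452804,  -1.4023628 , -25.93975946,   0.21869431,
       -66.18793022,  37.17246284]), 'qd': array([-45.73147528, -12.44223765, -10.49353941,   0.63041603,
        -1.76401178,  45.52368769]), 'joint_torque': array([ 5.87396309e+00, -2.59829539e+01,  2.82156569e+01,  6.44675061e+00,
       -2.26808083e-02, -1.41859185e+00]), 'tcp_pos': array([0.37934017, 0.23542568, 0.23035027]), 'eef_rot': array([179.72016527,  -0.69828423, -85.28174213]), 'contact_force': array([ 0.49488111,  0.96317512, -0.2228708 ]), 'moment': array([ 0.00083253, -0.19269734,  0.02407492]), 'gripper_width': 0.043959651699663586}
```

>>> step_arm(
  deltas=[
    [0,0,0,42,-10,0,0],
    [0,0,0,42,-10,0,0],
    [0,0,0,42,-10,0,0],
    [0,0,0,42,-10,0,0],
    [0,0,0,42,-10,0,0],
    [0,0,0,42,-10,0,0],
    [0,0,0,42,-10,0,0],
    [0,0,0,42,-10,0,0],
    [0,0,0,42,-10,0,0],
    [0,0,0,30,-8,0,0],
  ],
)

```text
time_s: 2.4
tcp_pos: [0.5113, -0.1818, 0.2346]
eef_rot: [179.8, -0.6, -85.2]
contact_force: [-0.1, 0.5, 0.7]
gripper_width: 0.0441
```

>>> step_arm(
  deltas=[
    [0,0,0,20,-5,0,-0.1],
    [0,0,0,0,0,0,-0.1],
  ],
)

```text
time_s: 2.6
tcp_pos: [0.5182, -0.2059, 0.2332]
eef_rot: [179.6, -0.6, -85.5]
contact_force: [-1.0, 0.1, -0.7]
gripper_width: 0.0397
```

```bash
cat >> h.py <<'E'
from scipy.spatial.transform import Rotation as Rn
def delta(pos,rpy):
    """tool-frame shift (mm) and rotvec (rad) from the present pose to target"""
    s=r.get_state(); R0=Rn.from_euler('xyz',s['eef_rot'],degrees=True); R1=Rn.from_euler('xyz',rpy,degrees=True)
    print("t",s['time_s'],"pos",np.round(s['tcp_pos']*1000,1),"rpy",np.round(s['eef_rot'],2),"J",np.round(s['joints'],1),"F",np.round(s['contact_force'],1),"w",round(s['gripper_width']*1000,1))
    print("rot",np.round((R0.inv()*R1).as_rotvec(),4),"shift mm",np.round(R0.inv().apply(np.array(pos)-s['tcp_pos'])*1000,1))
E
python3 -c "
from h import *
delta([.5355,-.2425,.17],[180,0,-86.7])"
```

```text
t 2.6 pos [ 518.2 -205.9  233.2] rpy [179.64  -0.57 -85.47] J [ -1.1   9.3 -14.    0.7 -67.   95.4] F [-1.   0.1 -0.7] w 39.7
rot [ 0.0062 -0.01    0.0215] shift mm [ 37.3 -14.8  63.5]
```

>>> step_arm(
  deltas=[
    [0.003,-0.005,0.01,20,-8,20,-0.1],
    [0.003,-0.005,0.01,17,-7,20,-0.1],
    [0,0,0,0,0,15,-0.1],
    [0,0,0,0,0,0,-0.1],
  ],
)

```text
time_s: 3.0
tcp_pos: [0.5355, -0.2424, 0.1761]
eef_rot: [180.0, 0.1, -86.7]
contact_force: [-0.6, -0.5, -0.5]
gripper_width: 0.0395
```

```bash
python3 -c "
from h import *
snap('top','top1');snap('scene','scene1')
delta([.5355,-.2425,.092],[180,0,-86.7])
crop('pics/top1.png',285,150,365,240,6,'pics/t1.png')
crop('pics/scene1.png',180,90,260,190,6,'pics/s1.png')"
```

```text
t 3.1 pos [ 536.8 -242.6  178.5] rpy [-179.86   -0.    -86.68] J [ -5.3  14.5 -14.5  -0.  -60.9  98.7] F [0.3 0.1 0.5] w 39.2
rot [-0.0025 -0.      0.0004] shift mm [-0.1  1.5 86.5]
```

View pics/t1.png

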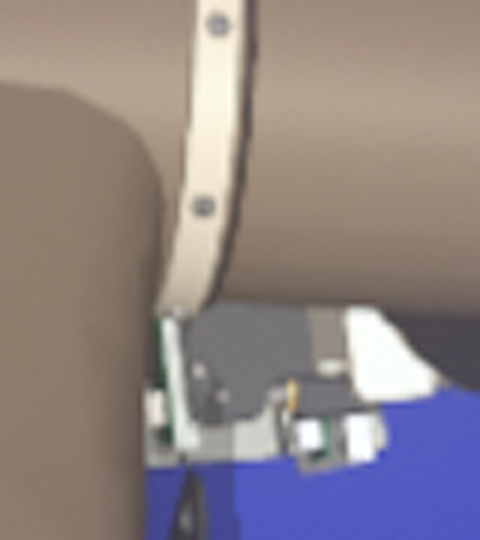

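View pics/s1.png

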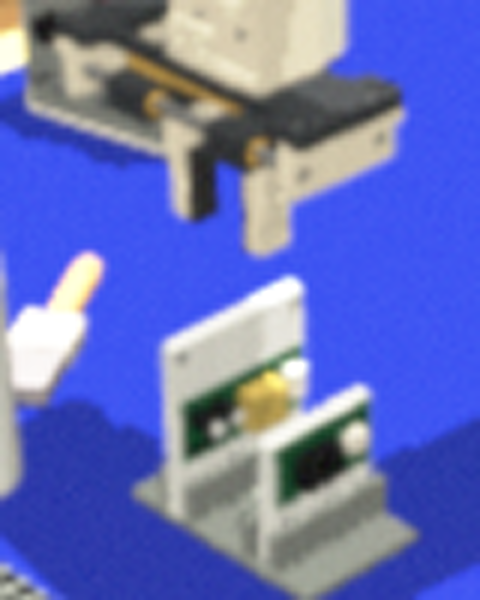

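```bash
python3 -c "
from h import *
print(onz('top',385,165,.15), onz('top',371,178,0.0))"
```

```text
[ 0.63956798 -0.35379654  0.15      ] [ 0.63448533 -0.36259842  0.        ]
```

>>> step_arm(
  deltas=[
    [0,0,0,0,1,30,-0.1],
    [0,0,0,0,0.5,28,-0.1],
    [0,0,0,0,0,15,-0.1],
    [0,0,0,0,0,6,-0.1],
    [0,0,0,0,0,0,-0.1],
  ],
)

```text
time_s: 3.6
tcp_pos: [0.54, -0.2407, 0.105]
eef_rot: [-179.2, -0.2, -86.4]
contact_force: [-1.3, -0.3, 0.2]
gripper_width: 0.0395
```

```bash
python3 -c "
from h import *
delta([.5355,-.2425,.092],[180,0,-86.7])"
```

```text
t 3.6 pos [ 540.  -240.7  105. ] rpy [-179.2    -0.2   -86.39] J [ -5.   18.3 -19.9   0.1 -50.9  98.6] F [-1.3 -0.3  0.2] w 39.5
rot [-0.0139 -0.0034  0.0055] shift mm [ 1.5  4.7 12.9]
```

>>> step_arm(
  deltas=[
    [-0.007,-0.002,0.003,1,3,8,-0.1],
    [-0.007,-0.002,0.003,0.5,2,5,-0.1],
    [0,0,0,0,0,0,-0.1],
    [0,0,0,0,0,0,-0.1],
  ],
)

```text
time_s: 4.0
tcp_pos: [0.537, -0.2426, 0.0947]
eef_rot: [-179.8, -0.0, -86.7]
contact_force: [-0.6, -0.4, 0.9]
gripper_width: 0.0393
```

```bash
python3 -c "
from h import *
delta([.5355,-.2425,.092],[180,0,-86.7])"
```

```text
t 4.0 pos [ 537.  -242.6   94.7] rpy [-1.7977e+02 -3.0000e-02 -8.6690e+01] J [ -5.3  19.2 -20.2  -0.  -50.4  98.6] F [-0.6 -0.4  0.9] w 39.3
rot [-0.0039 -0.0005  0.0002] shift mm [-0.2  1.5  2.7]
```

Now close on the plate.

>>> step_arm(
  deltas=[
    [-0.003,0,0,0,1,2,-0.4],
    [0,0,0,0,0,0,-0.7],
    [0,0,0,0,0,0,-1],
    [0,0,0,0,0,0,-1],
    [0,0,0,0,0,0,-1],
    [0,0,0,0,0,0,-1],
    [0,0,0,0,0,0,-1],
  ],
  squeeze=40,
)

```text
time_s: 4.7
tcp_pos: [0.5363, -0.2428, 0.0932]
eef_rot: [-179.9, -0.0, -86.7]
contact_force: [1.0, 0.1, -0.8]
gripper_width: 0.0097
```

```bash
python3 -c "
from h import *
delta([.5355,-.2425,.2],[180,0,-86.7])"
```

```text
t 4.7 pos [ 536.3 -242.8   93.2] rpy [-1.7989e+02 -4.0000e-02 -8.6700e+01] J [ -5.3  19.3 -20.3   0.  -50.3  98.6] F [ 1.   0.1 -0.8] w 9.7
rot [-0.0019 -0.0006 -0.    ] shift mm [  -0.3    0.6 -106.8]
```

>>> step_arm(
  deltas=[
    [0,0,0,0,0,-8,-1],
    [0,0,0,0,0,-15,-1],
    [0,0,0,0,0,-22,-1],
    [0,0,0,0,0,-25,-1],
    [0,0,0,0,0,-25,-1],
    [0,0,0,0,0,-25,-1],
    [0,0,0,0,0,-10,-1],
    [0,0,0,0,0,0,-1],
  ],
)

```text
time_s: 5.5
tcp_pos: [0.5321, -0.2416, 0.2259]
eef_rot: [179.6, 0.2, -86.8]
contact_force: [-0.0, -0.3, -4.2]
gripper_width: 0.0096
```

```bash
python3 -c "
from h import *
snap('scene','scene2')
crop('pics/scene2.png',140,60,300,190,5,'pics/s2.png')
delta([.5475,.2077,.23],[180,0,-97.4])"
```

```text
t 5.55 pos [ 531.8 -241.6  225.1] rpy [179.51   0.21 -86.81] J [ -5.4  12.4 -10.8  -0.1 -67.3  98.6] F [ 1.   0.3 -3.4] w 9.8
rot [0.0089 0.0029 0.1849] shift mm [-447.7  -40.6   -3.6]
```

View pics/s2.png

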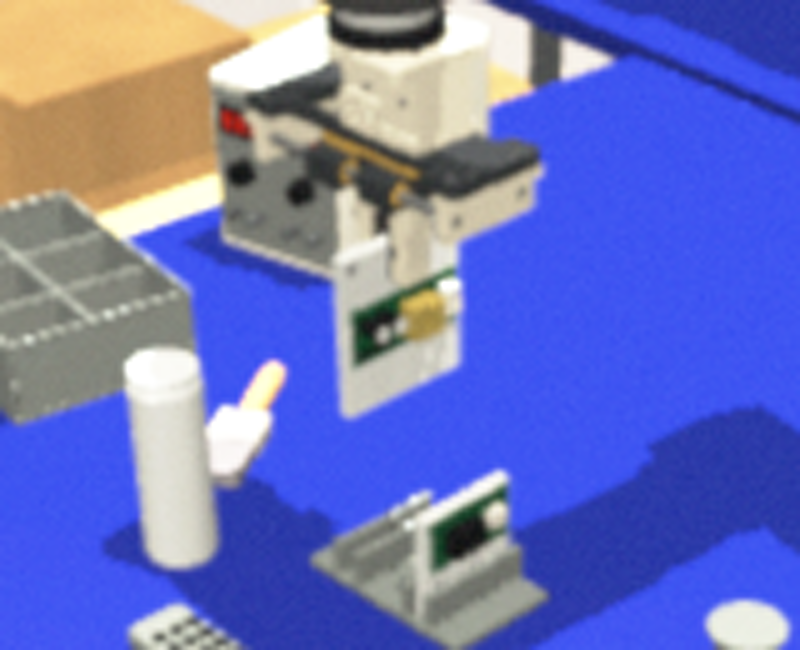

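>>> step_arm(
  deltas=[
    [0.004,0.001,0,-15,-1,0,-1],
    [0.004,0.001,0,-25,-2,0,-1],
    [0,0,0,-35,-3,0,-1],
    [0,0,0,-40,-4,0,-1],
    [0,0,0,-40,-4,0,-1],
    [0,0,0,-40,-4,0,-1],
    [0,0,0,-40,-4,0,-1],
    [0,0,0,-40,-4,0,-1],
    [0,0,0,-40,-4,0,-1],
    [0,0,0,-35,-3,0,-1],
  ],
)

```text
time_s: 6.55
tcp_pos: [0.5361, 0.1226, 0.2092]
eef_rot: [178.6, 0.1, -87.3]
contact_force: [0.7, 0.3, -3.2]
gripper_width: 0.01
```

```bash
python3 -c "
from h import *
delta([.5475,.2077,.20],[180,0,-97.4])"
```

```text
t 6.55 pos [536.1 122.6 209.2] rpy [ 1.7864e+02  1.0000e-01 -8.7320e+01] J [ 32.7  10.4 -15.3  -0.8 -65.4  60.3] F [ 0.7  0.3 -3.2] w 10.0
rot [ 0.0238 -0.0003  0.1759] shift mm [-84.5 -15.6   9. ]
```

>>> step_arm(
  deltas=[
    [0.008,0,0.04,-28,-5,-2,-1],
    [0.008,0,0.05,-26,-2,0,-1],
    [0.006,0,0.05,-10,0,0,-1],
    [0,0,0.03,0,0,0,-1],
    [0,0,0,0,0,0,-1],
  ],
)

```text
time_s: 7.05
tcp_pos: [0.5358, 0.1959, 0.2019]
eef_rot: [179.3, -0.4, -97.1]
contact_force: [0.2, 0.2, -3.0]
gripper_width: 0.0099
```

```bash
python3 -c "
from h import *
delta([.5475,.2077,.17],[180,0,-97.4])"
```

```text
t 7.05 pos [535.8 195.9 201.9] rpy [179.33  -0.37 -97.05] J [ 39.6  12.3 -14.1  -0.3 -64.4  43.5] F [ 0.2  0.2 -3. ] w 9.9
rot [ 0.0117 -0.0065  0.0061] shift mm [-13.3 -10.5  31.7]
```

>>> step_arm(
  deltas=[
    [0.006,-0.003,0.003,-7,-5,10,-1],
    [0.006,-0.003,0.003,-6,-5,8,-1],
    [0,0,0,0,0,0,-1],
    [0,0,0,0,0,0,-1],
  ],
)

```text
time_s: 7.45
tcp_pos: [0.5465, 0.2076, 0.179]
eef_rot: [179.9, -0.2, -97.3]
contact_force: [0.7, 0.1, -3.9]
gripper_width: 0.0095
```

```bash
python3 -c "
from h import *
delta([.5475,.2077,.17],[180,0,-97.4])"
```

```text
t 7.45 pos [546.5 207.6 179. ] rpy [ 1.7986e+02 -1.7000e-01 -9.7340e+01] J [ 40.   14.3 -14.8   0.  -61.2  42.7] F [ 0.7  0.1 -3.9] w 9.5
rot [ 0.0024 -0.0029  0.0011] shift mm [-0.2 -1.   9. ]
```

>>> step_arm(
  deltas=[
    [0.002,-0.002,0.001,0,-0.5,15,-1],
    [0,0,0,0,0,15,-1],
    [0,0,0,0,0,8,-1],
    [0,0,0,0,0,0,-1],
    [0,0,0,0,0,0,-1],
  ],
)

```text
time_s: 7.95
tcp_pos: [0.548, 0.2066, 0.141]
eef_rot: [-179.9, -0.0, -97.4]
contact_force: [0.2, 0.6, -3.4]
gripper_width: 0.0099
```

```bash
python3 -c "
from h import *
delta([.5475,.2077,.140],[180,0,-97.4])
snap('scene','scene3');snap('top','top3')
crop('pics/scene3.png',260,130,380,270,5,'pics/s3.png')
crop('pics/top3.png',120,160,240,250,6,'pics/t3.png')
"
```

```text
t 7.95 pos [548.  206.6 141. ] rpy [-1.7994e+02 -2.0000e-02 -9.7450e+01] J [ 39.8  16.2 -17.6   0.1 -56.2  42.7] F [ 0.2  0.6 -3.4] w 9.9
rot [-0.0011 -0.0003 -0.0008] shift mm [-1.   0.7  1. ]
```

View pics/s3.png

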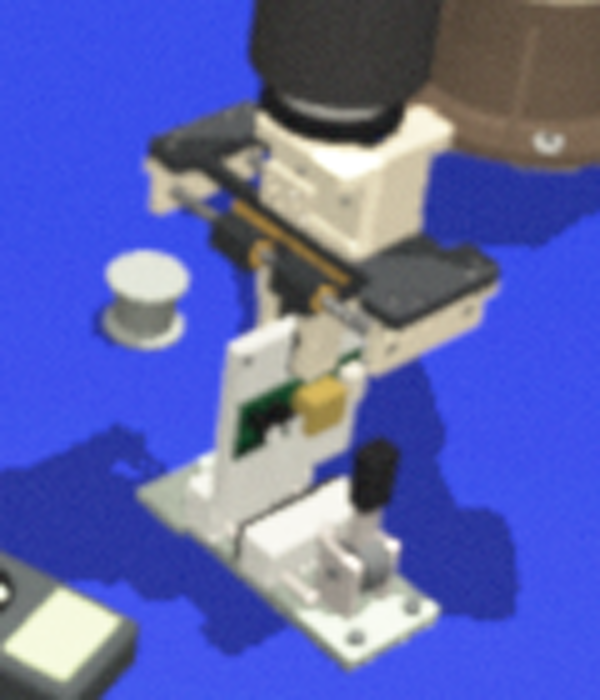

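View pics/t3.png

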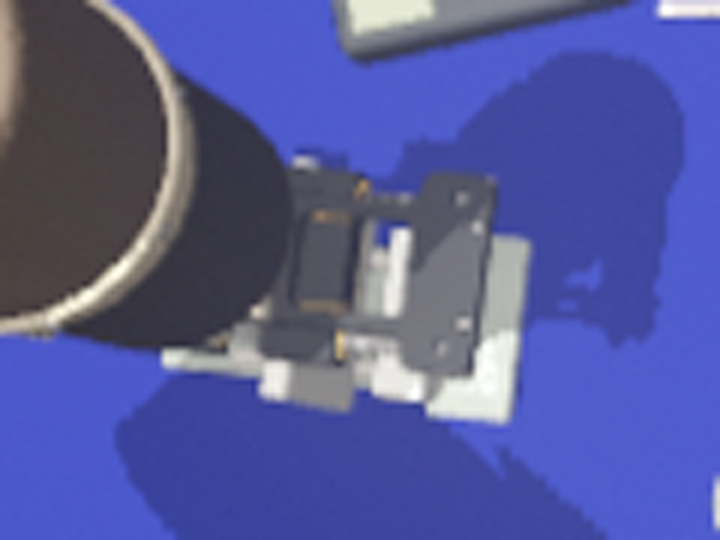

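```bash
python3 -c "
from h import *
th=np.radians(7.4); ex=np.array([np.sin(th),np.cos(th),0]); ey=np.array([-np.cos(th),np.sin(th),0])
T=np.array([.548,.2066,0])
for x in(-5,5):
  for z in(.056,.171): print(x,z,(proj('scene',T+ex*x/1e3-ey*.05+[0,0,z])-[260,130])*5)
"; python3 -c "
from h import *
crop('pics/scene3.png',290,185,350,245,10,'pics/s3b.png')"
```

```text
-5 0.056 [202.18367573 500.04927031]
-5 0.171 [221.09990134 342.20294168]
5 0.056 [213.7544489  509.96477734]
5 0.171 [233.47284054 351.85321629]
```

View pics/s3b.png

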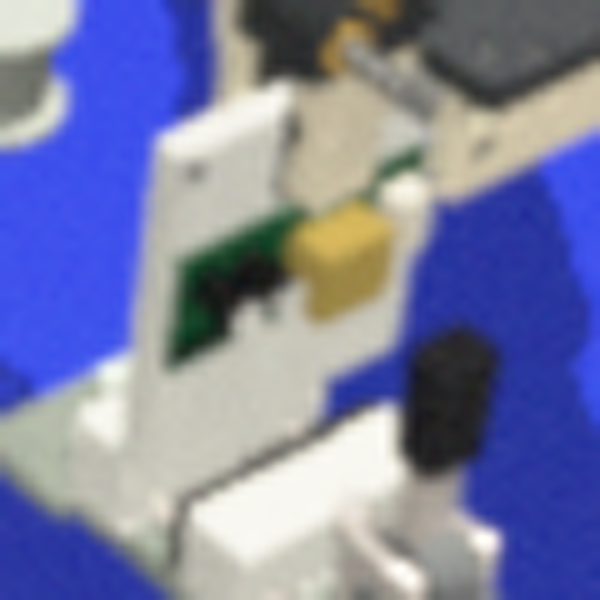

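Run:
```python
from h import *
im=cv2.imread("pics/scene3.png")
x0,y0,x1,y1,k=300,188,322,206,30
c=cv2.resize(im[y0:y1,x0:x1],None,fx=k,fy=k,interpolation=cv2.INTER_CUBIC)
def q(T,th,x,y,z,col):
    t=np.radians(th); ex=np.array([np.sin(t),np.cos(t),0]); ey=np.array([-np.cos(t),np.sin(t),0])
    u=proj('scene',T+ex*x/1e3+ey*y/1e3+np.array([0,0,z])); p=((u-[x0,y0]+.5)*k).astype(int); cv2.circle(c,tuple(int(v) for v in p),5,col,-1)
T=np.array([.548,.2066,0])
for x in(-5,5):
    for y in (-50,-20): q(T,7.4,x,y,.171,(0,0,255))
cv2.imwrite("pics/s3c.png",c)
im=cv2.imread("pics/scene0.png"); x0,y0,x1,y1=203,134,235,154; k=24
c=cv2.resize(im[y0:y1,x0:x1],None,fx=k,fy=k,interpolation=cv2.INTER_CUBIC)
T=np.array([.5363,-.2428,0])
for x in(-5,5):
    for y in (-50,50): q(T,-3.3,x,y,.123,(0,0,255))
cv2.imwrite("pics/s0c.png",c)
```

```text
(no output)
```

View pics/s3c.png

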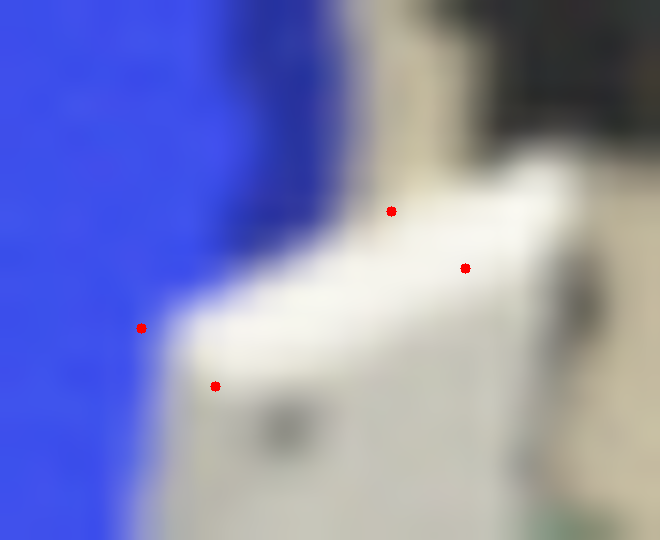

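View pics/s0c.png

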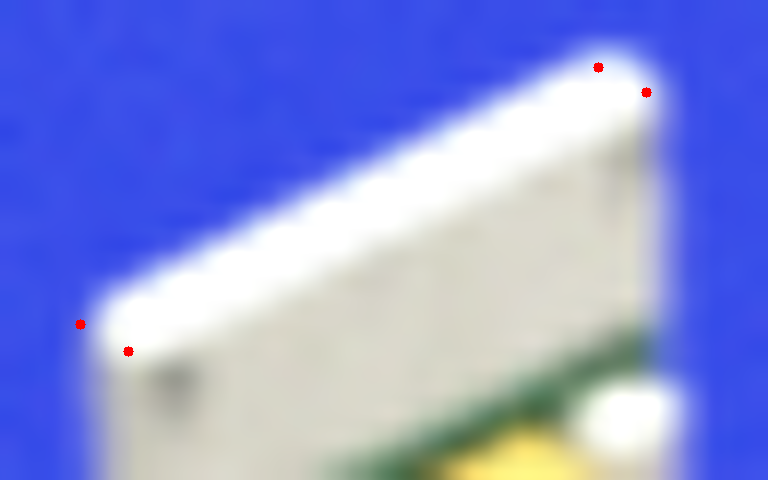

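>>> step_arm(
  deltas=[
    [0,0,0,-0.8,0.7,6,-1],
    [0,0,0,-0.2,0,6,-1],
    [0,0,0,0,0,4,-1],
    [0,0,0,0,0,0,-1],
  ],
)

```text
time_s: 8.45
tcp_pos: [0.5481, 0.2084, 0.1253]
eef_rot: [-179.8, 0.1, -97.4]
contact_force: [-0.2, 0.1, -3.5]
gripper_width: 0.0099
```

```bash
python3 -c "
from h import *
delta([.5475,.2077,.0972],[180,0,-97.4])"
```

```text
t 8.45 pos [548.1 208.4 125.3] rpy [-1.7982e+02  1.1000e-01 -9.7440e+01] J [ 40.   17.  -18.7   0.1 -54.   42.6] F [-0.2  0.1 -3.5] w 9.9
rot [-0.0031  0.0019 -0.0006] shift mm [ 0.8  0.6 28.1]
```

>>> step_arm(
  deltas=[
    [-0.003,0.002,0,0.5,0.6,6,-1],
    [0,0,0,0.2,0.3,6,-1],
    [0,0,0,0,0.3,6,-1],
    [0,0,0,0,0.2,3,-1],
    [0,0,0,0,0,0,-1],
  ],
)

```text
time_s: 8.95
tcp_pos: [0.5464, 0.2078, 0.102]
eef_rot: [180.0, -0.0, -97.4]
contact_force: [-0.2, -1.0, -3.5]
gripper_width: 0.0097
```

```bash
python3 -c "
from h import *
delta([.5475,.2077,.0972],[180,0,-97.4])"
```

```text
t 8.95 pos [546.4 207.8 102. ] rpy [ 1.7997e+02 -5.0000e-02 -9.7430e+01] J [ 40.   18.5 -20.2   0.  -51.4  42.6] F [-0.2 -1.  -3.5] w 9.7
rot [ 0.0006 -0.0008 -0.0005] shift mm [-0.1 -1.1  4.8]
```

>>> step_arm(
  deltas=[
    [0,0,0,0,-0.5,3,-1],
    [0,0,0,0,0,2,-1],
    [0,0,0,0,0,1,-1],
    [0,0,0,0,0,0,-1],
  ],
)

```text
time_s: 9.35
tcp_pos: [0.5475, 0.208, 0.0977]
eef_rot: [-179.9, -0.0, -97.4]
contact_force: [0.1, 0.4, -3.9]
gripper_width: 0.0099
```

```bash
python3 -c "
from h import *
delta([.5475,.2077,.0972],[180,0,-97.4])"
```

```text
t 9.35 pos [547.5 208.   97.7] rpy [-1.7994e+02 -1.0000e-02 -9.7380e+01] J [ 40.   18.8 -20.4   0.1 -50.8  42.6] F [ 0.1  0.4 -3.9] w 9.9
rot [-0.001  -0.0002  0.0004] shift mm [ 0.3 -0.1  0.5]
```

>>> step_arm(
  deltas=[
    [0,0,0,0,0,1.5,-1],
    [0,0,0,0,0,1.5,-1],
  ],
)

```text
time_s: 9.55
tcp_pos: [0.5482, 0.2084, 0.0972]
eef_rot: [-179.8, 0.0, -97.3]
contact_force: [-7.9, -0.4, 16.7]
gripper_width: 0.0096
```

>>> step_arm(
  deltas=[
    [0,0,0,0,0,1.5,-1],
    [0,0,0,0,0,1,-1],
  ],
)

```text
time_s: 9.75
tcp_pos: [0.548, 0.2083, 0.0972]
eef_rot: [-179.8, 0.0, -97.3]
contact_force: [-2.8, -0.6, 2.5]
gripper_width: 0.0097
```

>>> step_arm(
  deltas=[
    [0,0,0,0,0,0,-0.75],
    [0,0,0,0,0,0,-0.7],
    [0,0,0,0,0,0,-0.5],
    [0,0,0,0,0,0,-0.4],
    [0,0,0,0,0,0,-0.4],
  ],
)

```text
time_s: 10.25
tcp_pos: [0.5498, 0.2092, 0.0982]
eef_rot: [-179.6, 0.2, -97.2]
contact_force: [0.4, -0.1, -0.3]
gripper_width: 0.0256
```

```bash
python3 -c "
from h import *
delta([.5475,.2077,.18],[180,0,-97.4])
snap('scene','scene4')
crop('pics/scene4.png',270,150,370,260,6,'pics/s4.png')"
```

```text
t 10.25 pos [549.8 209.2  98.2] rpy [-1.7959e+02  1.7000e-01 -9.7240e+01] J [ 40.   18.7 -20.5   0.2 -50.4  42.6] F [ 0.4 -0.1 -0.3] w 25.6
rot [-0.0072  0.003   0.0028] shift mm [  1.5   1.5 -81.8]
```

View pics/s4.png

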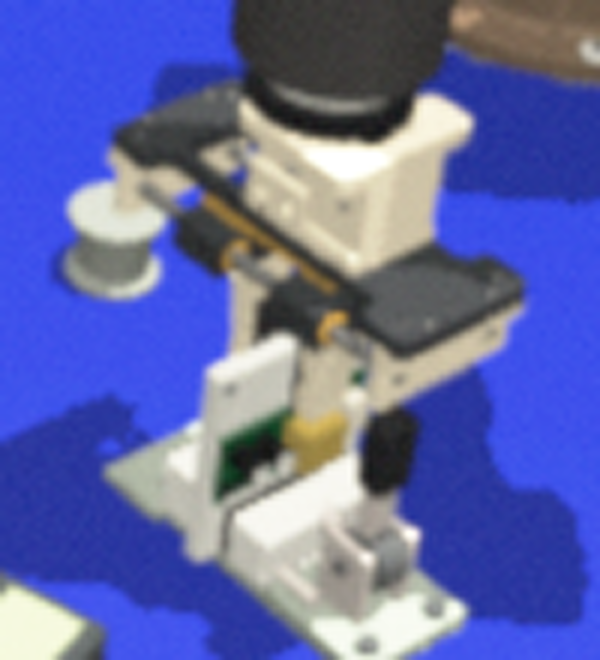

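>>> step_arm(
  deltas=[
    [0,0,0,0,0,-8,-0.3],
    [0,0,0,0,0,-20,-0.3],
    [0,0,0,0,0,-30,-0.3],
    [0,0,0,0,0,-35,-0.3],
    [0,0,0,0,0,-30,-0.5],
    [0,0,0,0,0,0,-1],
  ],
  squeeze=10,
)

```text
time_s: 10.9
tcp_pos: [0.5487, 0.2082, 0.2273]
eef_rot: [-179.6, 0.0, -97.2]
contact_force: [0.9, 0.3, -0.5]
gripper_width: 0.02
```

```bash
python3 -c "
from h import *
snap('scene','scene5')
crop('pics/scene5.png',270,150,370,260,6,'pics/s5.png')
th=np.radians(7.4); ex=np.array([np.sin(th),np.cos(th),0]); P=np.array([.5475,.2077,.04])+.068*ex
for t in(0,.1,.2,.3):
  for d in(41,62,83): print(t,d,np.round((proj('scene',P+d/1e3*(np.sin(t)*ex+[0,0,np.cos(t)]))-[270,150])*6))
delta([.5475,.2077,.22],[180,0,-97.4])
"
```

```text
0 41 [376. 488.]
0 62 [383. 454.]
0 83 [389. 419.]
0.1 41 [383. 493.]
0.1 62 [392. 462.]
0.1 83 [402. 430.]
0.2 41 [389. 499.]
0.2 62 [401. 471.]
0.2 83 [414. 442.]
0.3 41 [394. 506.]
0.3 62 [410. 481.]
0.3 83 [427. 456.]
t 10.95 pos [547.8 207.9 225.3] rpy [-1.7977e+02 -2.0000e-02 -9.7260e+01] J [ 40.   12.2 -11.3   0.2 -66.5  42.6] F [ 0.1 -0.1  0.1] w 16.0
rot [-0.004  -0.0004  0.0024] shift mm [0.2 0.3 5.3]
```

View pics/s5.png

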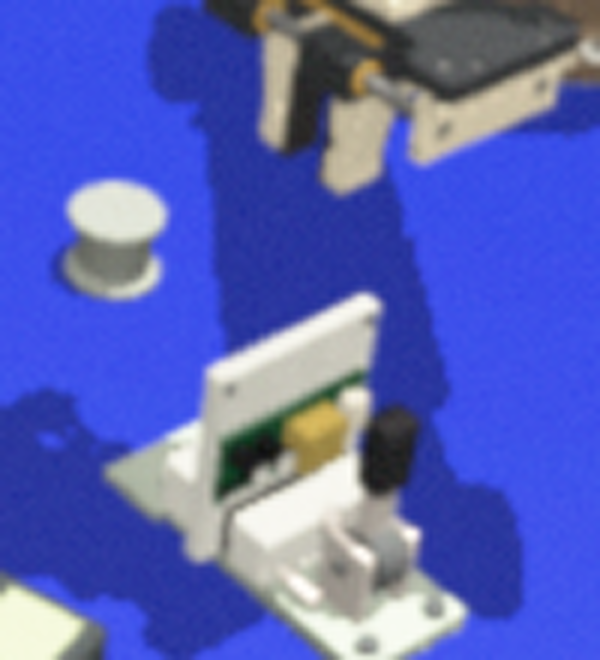

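>>> step_arm(
  deltas=[
    [0,0,0.145,0,0,0,-1],
    [0,0,0.145,0,0,0,-1],
    [0,0,0.145,0,0,0,-1],
    [0,0,0.145,0,0,0,-1],
    [0,0,0.145,0,0,0,-1],
    [0,0,0.145,0,0,0,-1],
    [0,0,0.145,0,0,0,-1],
    [0,0,0.145,0,0,0,-1],
    [0,0,0.145,0,0,0,-1],
    [0,0,0.145,0,0,0,-1],
  ],
)

```text
time_s: 11.95
tcp_pos: [0.5433, 0.2055, 0.2184]
eef_rot: [-179.6, -0.4, 177.0]
contact_force: [0.1, 0.2, -0.9]
gripper_width: 0.0005
```

```bash
cat >> h.py <<'E'
def vt(x,z,y=0,yaw=172.6):
    t=np.radians(7.4); ex=np.array([np.sin(t),np.cos(t),0]); ey=np.array([-np.cos(t),np.sin(t),0]); O=np.array([.5475,.2077,0])
    p=r.get_state()['tcp_pos']-O
    print("vice x,y,z",np.round([p@ex*1e3,p@ey*1e3,p[2]*1e3],1))
    delta(O+ex*x/1e3+ey*y/1e3+np.array([0,0,z/1e3]),[180,0,yaw])
E
python3 -c "
from h import *
vt(43,150)"
```

```text
vice x,y,z [ -2.7   3.9 218.4]
t 11.95 pos [543.3 205.5 218.4] rpy [-179.63   -0.37  176.95] J [ 40.   12.4 -11.8   0.  -66.3 -43.1] F [ 0.1  0.2 -0.9] w 0.5
rot [-0.0067 -0.0062  0.076 ] shift mm [-7.8 45.8 68.1]
```

>>> step_arm(
  deltas=[
    [-0.003,-0.003,0.038,-4,20,0,-1],
    [-0.003,-0.003,0.038,-3,22,0,-1],
    [0,0,0,0,3,30,-1],
    [0,0,0,0,0,30,-1],
    [0,0,0,0,0,0,-1],
    [0,0,0,0,0,0,-1],
  ],
)

```text
time_s: 12.55
tcp_pos: [0.5523, 0.2498, 0.1537]
eef_rot: [-179.8, -0.2, 172.0]
contact_force: [0.9, 1.7, 0.6]
gripper_width: 0.0002
```

```bash
python3 -c "
from h import *
vt(43,100)"
```

```text
vice x,y,z [ 42.4   0.7 153.7]
t 12.55 pos [552.3 249.8 153.7] rpy [-179.75   -0.22  172.02] J [ 42.8  17.5 -13.8  -0.  -59.1 -50.7] F [0.9 1.7 0.6] w 0.2
rot [-0.0043 -0.0039 -0.01  ] shift mm [-0.9  0.8 53.7]
```

>>> step_arm(
  deltas=[
    [-0.004,-0.004,-0.01,0,0.5,20,-1],
    [0,0,0,0,0,16,-1],
    [0,0,0,0,0,9,-1],
    [0,0,0,0,0,2,-1],
    [0,0,0,0,0,0,-1],
  ],
)

```text
time_s: 13.05
tcp_pos: [0.5551, 0.2513, 0.1117]
eef_rot: [179.8, 0.3, 172.6]
contact_force: [-0.1, 0.5, -0.4]
gripper_width: 0.0004
```

```bash
python3 -c "
from h import *
vt(43,100)
snap('scene','scene6')
crop('pics/scene6.png',270,150,370,260,6,'pics/s6.png')"
```

```text
vice x,y,z [ 44.2  -1.9 111.7]
t 13.05 pos [555.1 251.3 111.7] rpy [179.77   0.32 172.64] J [ 42.8  19.7 -16.8   0.1 -53.1 -50.2] F [-0.1  0.5 -0.4] w 0.4
rot [0.0039 0.0057 0.0007] shift mm [ 2.  -1.2 11.7]
```

View pics/s6.png

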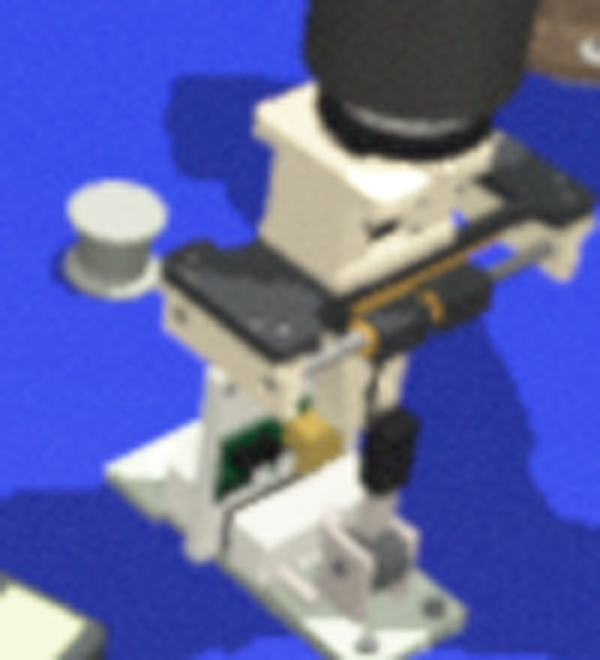

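>>> step_arm(
  deltas=[
    [0.004,0.005,0,2,0,6,-1],
    [0,0,0,0,0,5,-1],
    [0,0,0,0,2,1,-1],
    [0,0,0,0,3,0,-1],
    [0,0,0,0,3,0,-1],
  ],
)

```text
time_s: 13.6
tcp_pos: [0.5548, 0.2592, 0.1013]
eef_rot: [-180.0, 0.1, 172.6]
contact_force: [0.2, -3.3, 2.6]
gripper_width: 0.0005
```

```bash
python3 -c "
from h import *
vt(53,100)"
```

```text
vice x,y,z [ 52.   -0.6 101.3]
t 13.6 pos [554.8 259.2 101.3] rpy [-1.7999e+02  1.2000e-01  1.7263e+02] J [ 43.4  20.7 -16.8   0.1 -52.4 -50.8] F [ 0.2 -3.3  2.6] w 0.5
rot [-0.0002  0.002   0.0006] shift mm [0.6 1.  1.3]
```

>>> step_arm(
  deltas=[
    [0,0,0,0,5,0,-1],
    [0,0,0,0,6,0,-1],
    [0,0,0,0,6,0.5,-1],
    [0,0,0,0,6,1,-1],
    [0,0,0,0,6,2,-1],
  ],
)

```text
time_s: 14.1
tcp_pos: [0.5582, 0.289, 0.0968]
eef_rot: [-179.8, 0.0, 172.6]
contact_force: [0.1, -3.1, -0.6]
gripper_width: 0.0001
```

```bash
python3 -c "
from h import *
vt(85.6,96.3)"
```

```text
vice x,y,z [82.  -0.1 96.8]
t 14.1 pos [558.2 289.   96.8] rpy [-1.7984e+02  2.0000e-02  1.7259e+02] J [ 45.2  22.4 -14.8   0.1 -52.9 -52.7] F [ 0.1 -3.1 -0.6] w 0.1
rot [-0.0028  0.0004 -0.0002] shift mm [0.1 3.6 0.5]
```

>>> step_arm(
  deltas=[
    [-0.002,0,0,0,5,2,-1],
    [0,0,0,0,5,3,-1],
    [0,0,0,0,5,4,-1],
    [0,0,0,0,4.5,4.5,-1],
  ],
)

```text
time_s: 14.5
tcp_pos: [0.5608, 0.3105, 0.0822]
eef_rot: [-180.0, 0.0, 172.6]
contact_force: [-1.7, -3.5, 1.2]
gripper_width: 0.0005
```

```bash
python3 -c "
from h import *
vt(105.3,81.1)"
```

```text
vice x,y,z [1.037e+02 1.000e-01 8.220e+01]
t 14.5 pos [560.8 310.5  82.2] rpy [-1.7997e+02  2.0000e-02  1.7262e+02] J [ 46.4  24.3 -13.9   0.  -51.8 -53.8] F [-1.7 -3.5  1.2] w 0.5
rot [-0.0006  0.0003  0.0003] shift mm [-0.1  1.6  1.1]
```

>>> step_arm(
  deltas=[
    [0,0,0,0,5,5,-1],
    [0,0,0,0,4,5.5,-1],
    [0,0,0,0,3,6,-1],
    [0,0,0,0,2,5,-1],
  ],
)

```text
time_s: 14.9
tcp_pos: [0.5631, 0.3265, 0.0593]
eef_rot: [180.0, 0.1, 172.7]
contact_force: [-3.2, -8.3, 18.0]
gripper_width: 0.0005
```

```bash
python3 -c "
from h import *
vt(117.6,59.4)"
```

```text
vice x,y,z [119.9  -0.2  59.3]
t 14.9 pos [563.1 326.5  59.3] rpy [1.7998e+02 7.0000e-02 1.7266e+02] J [ 47.3  26.5 -13.9   0.1 -49.6 -54.7] F [-3.2 -8.3 18. ] w 0.5
rot [0.0003 0.0012 0.001 ] shift mm [ 0.2 -2.3 -0.1]
```

>>> step_arm(
  deltas=[
    [0,0,0,0,0,1,-1],
    [0,0,0,0,0,1,-1],
  ],
)

```text
time_s: 15.1
tcp_pos: [0.5633, 0.3263, 0.0594]
eef_rot: [-179.9, 0.1, 172.7]
contact_force: [-6.0, -4.4, 13.2]
gripper_width: 0.0007
```

```bash
python3 -c "
from h import *
vt(117.6,59.4)"
```

```text
vice x,y,z [119.7  -0.4  59.4]
t 15.1 pos [563.3 326.3  59.4] rpy [-1.7995e+02  1.1000e-01  1.7274e+02] J [ 47.3  26.5 -13.9   0.2 -49.6 -54.7] F [-6.  -4.4 13.2] w 0.7
rot [-0.0009  0.002   0.0024] shift mm [ 0.4 -2.1  0. ]
```

>>> step_arm(
  deltas=[
    [0,0,0,0,0,-5,-1],
    [0,0,0,0,0,-20,-1],
    [0,0,0,0,0,-30,-1],
    [0,0,0,0,0,-40,-1],
    [0,0,0,0,30,-40,-1],
    [0,0,0,0,40,-20,-1],
    [0,0,0,0,40,0,-1],
    [0,0,0,0,40,0,-1],
    [0,0,0,0,20,0,-1],
    [0,0,0,0,0,0,-1],
  ],
)

```text
time_s: 16.1
tcp_pos: [0.5865, 0.5079, 0.2223]
eef_rot: [179.1, 0.4, 172.7]
contact_force: [-0.3, 0.0, 0.0]
gripper_width: 0.0004
```

```bash
python3 -c "
from h import *
delta([.56,.32,.2],[180,0,172.6])
snap('scene','scene7');snap('top','top7')
crop('pics/scene7.png',270,170,370,270,6,'pics/s7.png')
crop('pics/top7.png',110,175,230,245,6,'pics/t7.png')"
```

```text
t 16.1 pos [586.5 507.9 222.3] rpy [179.13   0.36 172.67] J [ 55.2  29.7  14.6  -0.1 -74.  -62.5] F [-0.3  0.   0. ] w 0.4
rot [0.0151 0.0063 0.0013] shift mm [   2.5 -190.    19.4]
```

View pics/s7.png

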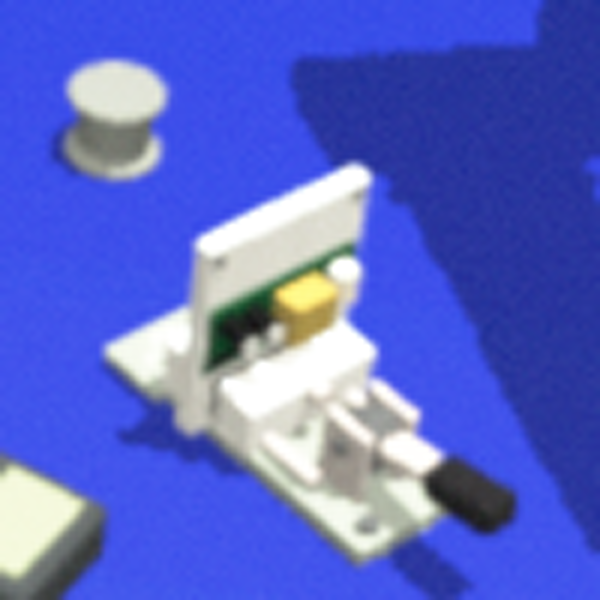

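View pics/t7.png

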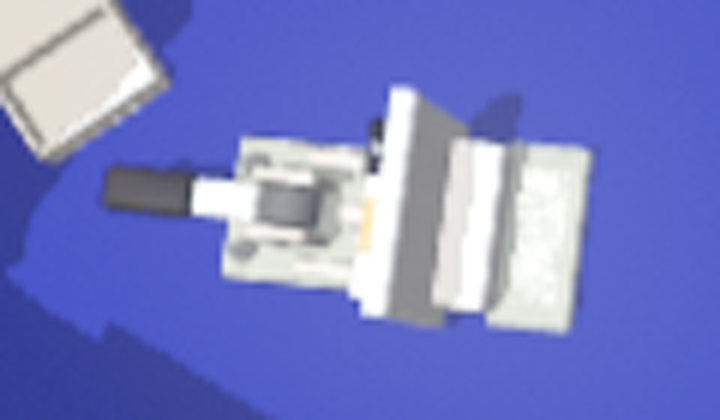

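View pics/top7.png

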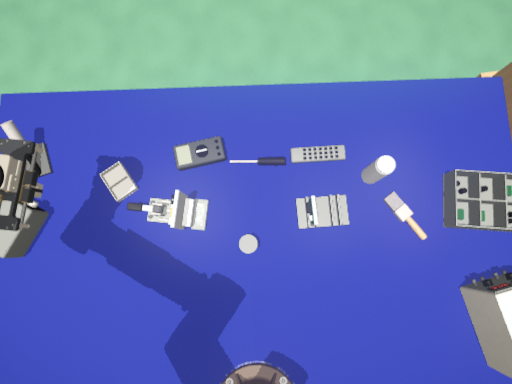

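View pics/scene7.png

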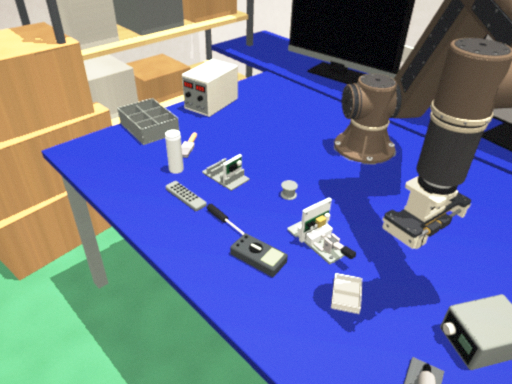

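Run:
```python
from h import *
for i in (0,7): crop(f'pics/scene{i}.png',325,265,370,320,7,f'pics/tr{i}.png')
a=cv2.imread('pics/tr0.png');b=cv2.imread('pics/tr7.png');cv2.imwrite('pics/tr.png',np.hstack([a,b]))
t=cv2.imread("pics/top7.png");s=cv2.imread("pics/scene7.png")
fits(t,"top",168,185,188,232,232,.127); fits(t,"top",168,185,188,232,245,.127)
fits(s,"scene",295,190,335,225,235,.127,10);fits(s,"scene",295,190,335,225,245,.127,10)
th=np.radians(7.4); ex=np.array([np.sin(th),np.cos(th),0]); P=np.array([.5475,.2077,.04])+.068*ex
for d in(41,83):
  for a in(1.3,1.4): print(d,a,np.round((proj('scene',P+d/1e3*(np.sin(a)*ex+[0,0,np.cos(a)]))-[270,170])*6))
```

```text
top 232 0.127 c [546.8 206.3] size [17.8 98.6] ang 82.4 corners [[497.0, 204.0], [595.0, 191.0], [597.0, 209.0], [499.0, 222.0]] pxc [174. 208.]
top 245 0.127 c [546.8 205.7] size [15.3 97.3] ang 82.4 corners [[498.0, 205.0], [594.0, 192.0], [596.0, 207.0], [500.0, 220.0]] pxc [174. 210.]
scene 235 0.127 c [558.4 249.3] size [12.5 11.7] ang 48.1 corners [[550.0, 249.0], [559.0, 241.0], [567.0, 250.0], [558.0, 258.0]] pxc [328. 215.]
scene 235 0.127 c [546.  203.9] size [ 14.3 101.7] ang 81.7 corners [[495.0, 204.0], [595.0, 189.0], [597.0, 204.0], [497.0, 218.0]] pxc [317. 205.]
scene 245 0.127 c [545.8 203.5] size [ 12.7 100.7] ang 81.6 corners [[495.0, 205.0], [595.0, 190.0], [597.0, 202.0], [497.0, 217.0]] pxc [317. 206.]
41 1.3 [428. 465.]
41 1.4 [428. 472.]
83 1.3 [497. 500.]
83 1.4 [497. 515.]
```

View pics/tr.png

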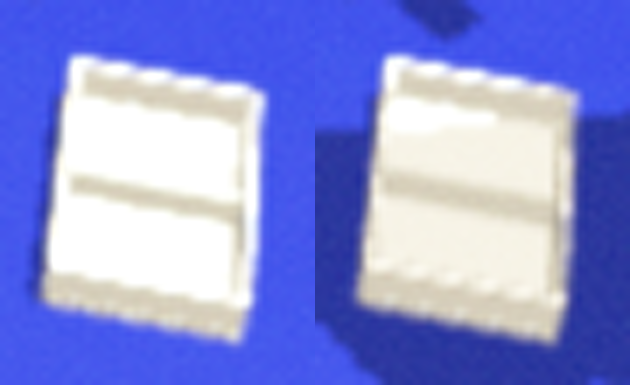

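>>> step_arm(
  deltas=[
    [0,0,0,0,0,0,-1],
    [0,0,0,0,0,0,-1],
    [0,0,0,0,0,0,-1],
  ],
)

```text
time_s: 16.5
tcp_pos: [0.5866, 0.5035, 0.2228]
eef_rot: [179.2, 0.3, 172.5]
contact_force: [0.0, 0.7, 0.5]
gripper_width: 0.0003
```

```bash
python3 -c "
from plant import r
print(r.close_job())"
```

```text
the job is handed in; nothing more can be done
None
```

The taller module is clamped upright in the vice with the lever fully over, and I handed the job in at 16.5 s of the 51 s allowed.

- **Moving the module:** I gripped it by the bare top of the plate, lifted it out of the rack and lowered it into the open slot. It touched the vice floor at the height I had worked out (TCP at 97.2 mm), with its components facing the lever.
- **Locking:** I released it, then pushed the lever over with the shut fingers until it hit its stop. At about 1.4 rad the force rose to about 18 N and pressing more gave no further motion. I then moved the arm clear.

**Last checks:**
- **Module:** both views show it upright and centred along the jaws to within about 2 mm. The plate sits near x = -4 mm in the vice frame, which fits it being pressed against the fixed jaw.
- **Lever:** it appears where a 1.4 rad angle should put it.
- **Other items:** I measured only the screw tray before and after, and it had not moved. The short module and the remaining bench items look unchanged in the pictures.
- **Disagreement:** the two cameras differ by 2 to 3 mm in room y, about the calibration error. No check failed.

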